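# Dose green paint at the studio's paint doser

## Robot

A 6-joint arm with a two-finger parallel gripper is mounted at the origin on the work surface. World frame = base frame: x ahead of the robot, y to its left, z up, the work surface at z = 0. Lengths are in mm, angles in rad, forces in N, time in s.
With the tool pointing down it reaches from about 350 to 975 mm from the base axis. Payload 7.1 kg.
Tool frame: the origin (TCP) lies at the very end of the fingers, on their centre line; the grasp point (between the pads) lies 19 mm behind it; z points along the fingers, y is the line along which they close (so a half turn about z gives the same grasp; the last joint's range is limited). The gripper opens to 88 mm and grips with 3 to 60 N. Pads are 20 mm wide; open, the fingers measure 115 mm over their backs; the gripper's body (75 mm by 178 mm) begins 61 mm behind the grasp point.
Start: joints at [-1.237, 0.423, 1.63, -0, 1.089, -0.019], TCP at [215.971, -586.482, 222.675] pointing down, gripper open.
Joint ranges: [-3, 3], [-0.9, 2.11], [0.09, 2.58], [-1.31, 4.45], [0.11, 2.69], [-2.54, 2.54]. Speed limits (rad/s): [2.39, 2.39, 3.01, 3.14, 3.14, 3.14].

## Interface

Orientations are given as a rotation vector (axis times angle).
In Python, from workcell import sensors, imaging, close_job gives the robot as it stands. The module is installed in compiled form; this text tells all that it offers.
- The arm moves only by the tool servo_tool, never from a script. Its argument "steps" is a list of rows, each a list of 3 entries, a list of its own where there are three numbers: the shift along the world's x, y, z in m, then the turn, a rotation vector about the world's x, y, z in degrees, then the opening, from -1 (shut) to 1 (fully open). A call has exactly 8 rows; each row shifts and turns the commanded pose from where the row before left it; what a row does not reach is not made up. A row lasts 1/12 s, in which the tool goes at most 41.7 mm and 7.16 degrees, less where a joint would pass 70% of its speed; a pose out of reach is approached as far as the arm can. A call is refused whole if a number of a shift passes 0.0417 or a number of a turn 7.16, either way. A call with a gripper value outside its range is refused whole. The fingers move at their own pace and stop on an object; the grip force is fixed at half the most. Time passes only in rows, so rows that do not move let the fingers close, or fill a call up. It gives the time, the measured TCP pose, the force, the opening and the grip force at its end, in the units of the state.
- sensors.get_obs(): the state, without advancing time (a new reading comes with each control period).
- imaging.get_image(name): name is "scene" or "top"; returns a dict with "color" (400x640x3 uint8, blue, green, red), "range_z" (400x640 float32, mm along the optical axis (not along the pixel's ray), 0 where there is no reading), "vertical_fov" (degrees; the focal length in pixels is half the picture's height over the tangent of half this angle, whatever the lens; pixels are square), "cx", "cy" (the principal point, pixels), "rvec" (rotation vector, rad) and "tvec" (3), from world to camera coordinates, as OpenCV has them. Camera axes: x right, y down, z forward; pixel columns grow to the right and rows downward; lengths in mm; the calibration is good to about 2 mm. A picture is of the moment at which its call begins.
- close_job(): hands the job in; it is judged then, once.
The state is a dict: "t": time; "qpos": joint angles; "qvel": joint speeds; "joint_torque": joint torques, N m; "ee_pos": TCP position; "orientation": TCP orientation; "ft_force": force on the tool from outside, world axes, zero at the start; "moment": the same for the moment, N m; "width": finger opening in mm; "grasp_force": force on a finger pad.
Only numpy, scipy, OpenCV 4.12 (cv2) and the standard library are available. Lean on these libraries where they do the work, as an engineer would, in place of code of your own. Each camera call takes 0.05 s, during which the arm holds its last target. There are 200 camera calls.

## Task

Set the paint doser for a green mix: push the yellow selector key all the way down so that it stays down, then the blue selector key in the same way, and only then press the round green start button all the way down and let it spring back. Leave the red and white keys up, and do not pick up, knock or shift the cup, pots, brush or anything else standing about.

Things in the scene. Friction and masses are not known exactly. Their poses are not given: they have to be found in the camera images.
- doser: fixed grey paint doser; low key deck 200 mm deep (x), 240 wide (y), 55 high. Origin on the table under the deck's centre, x to its rear, y left. Four square keys, order varies, in a row at x = +40 mm, 60 mm apart in y; round start button in front of them. Tower with four coloured cartridges, 290 mm high, from y = -210 to -330 mm; drip tray between
- key_yellow (a joint): downward travel of the yellow selector key: 0 m when up, 0.008 m when fully down at its stop. Moves straight down against about 4 N of friction, has no spring, stays where it is left
- top_yellow (a point): centre of the top face of the yellow key (36 x 36 mm square cap); moves with the key. Its top is 16 mm above the deck when up, 8 mm when fully down; a 48 mm square dark rim 4 mm high surrounds it
- key_blue (a joint): downward travel of the blue selector key: 0 m when up, 0.008 m when fully down at its stop. Moves straight down against about 4 N of friction, has no spring, stays where it is left
- top_blue (a point): centre of the top face of the blue key (36 x 36 mm square cap); moves with the key. Its top is 16 mm above the deck when up, 8 mm when fully down; a 48 mm square dark rim 4 mm high surrounds it
- key_red (a joint): downward travel of the red selector key: 0 m when up, 0.008 m when fully down at its stop. Moves straight down against about 4 N of friction, has no spring, stays where it is left
- top_red (a point): centre of the top face of the red key (36 x 36 mm square cap); moves with the key. Its top is 16 mm above the deck when up, 8 mm when fully down; a 48 mm square dark rim 4 mm high surrounds it
- key_white (a joint): downward travel of the white selector key: 0 m when up, 0.008 m when fully down at its stop. Moves straight down against about 4 N of friction, has no spring, stays where it is left
- top_white (a point): centre of the top face of the white key (36 x 36 mm square cap); moves with the key. Its top is 16 mm above the deck when up, 8 mm when fully down; a 48 mm square dark rim 4 mm high surrounds it
- start (a joint): downward travel of the green start button: 0 m when up, 0.006 m when fully down; a spring returns it, fully down takes about 5 N
- start_top (a point): centre of the top face of the round green start button, 40 mm in diameter, in a black housing on the deck; moves with the button
- mixing_cup: clear empty cup, 60 mm wide, 75 mm tall, standing on the drip tray under the nozzle. Origin: centre of its underside
- paint_pot: small orange jar with white lid, 40 mm wide, 42 mm tall, standing on the key deck beside the start button. Origin: centre of its underside
- tin_lid: brass ring-shaped lid, 44 mm wide, 12 mm high, lying on the key deck on the other side of the start button. Origin: centre of its underside
- paint_brush: paint brush lying on the table to the left of the doser. Origin: its underside near mid-length; it lies along its x axis
- glue_bottle: white glue bottle with orange cap, 60 mm wide, 150 mm tall, on the table to the left. Origin: centre of its underside
- water_mug: blue mug, 76 mm wide, 90 mm tall, on the table far left. Origin: centre of its underside
- pebble: flat pale pebble, 38 mm wide, 14 mm high, on the table in front of the doser. Origin: centre of its underside

How it is judged:
By the outcome, as a careful person would: the job done as asked, in the order asked, and still so for the second after the job is handed in, with the robot touching nothing.
It also fails if it takes over 38 s, if anything falls off the work surface, if the arm or the gripper's body presses on something with over 40 N, if the wrist force passes 120 N, or if a joint passes its speed limit or range.

## Working session

There is one attempt and no reset: what is moved stays moved. The work goes in short steps, Python scripts to look and compute and a tool call to move; the robot and the scene stay as the last step left them, time stands still between calls to the robot, and variables do not carry over. Pictures are saved under pics/ and viewed, at most 10 in all, crops included, and the job is handed in when it is done.

Besides the shell and the picture viewer there is one more tool, called after "Emit:" in YAML: its name, and indented under it one key for each argument. servo_tool: Moves the arm, as the interface text tells. Its arguments: {"type":"object","properties":{"steps":{"type":"array"}},"required":["steps"]}

```bash
mkdir -p pics; cat > h.py <<'E'
import numpy as np, cv2
from workcell import sensors, imaging
def cam(name):
    d=imaging.get_image(name); h=d["color"].shape[0]
    f=h/2/np.tan(np.radians(d["vertical_fov"])/2)
    K=np.array([[f,0,d["cx"]],[0,f,d["cy"]],[0,0,1]]); R=cv2.Rodrigues(np.array(d["rvec"],float))[0]
    return d,K,R,np.array(d["tvec"],float).ravel()
def onplane(u,v,K,R,t,z):
    r=R.T@np.linalg.solve(K,[u,v,1.]); c=-R.T@t
    return c+r*(z-c[2])/r[2]
def bydepth(u,v,d,K,R,t):
    z=d["range_z"][int(round(v)),int(round(u))]
    return R.T@(np.linalg.solve(K,[u,v,1.])*z-t)
E
python3 - <<'E'
from h import *
for n in("scene","top"):
    d,K,R,t=cam(n); cv2.imwrite(f"pics/{n}0.png",d["color"]); print(n,K[0,0],-R.T@t,R[2])
o=sensors.get_obs(); print(o["t"],o["ee_pos"],o["orientation"],o["ft_force"],o["width"])
E
```

```text
scene 468.1123478346057 [ 940.74928536 -434.26260244  780.80716977] [-0.43399289  0.53954638 -0.72148449]
top 439.1521317262337 [405.77220339  84.53735482 926.42219083] [ 0.14308894  0.01996528 -0.98950843]
0.1 [ 215.81830247 -586.02623198  221.98604038] [-3.09150959e+00 -5.51120619e-01  3.65717918e-04] [-0.04441523  0.0117061   0.08723192] 87.69757766226526
```

View pics/scene0.png

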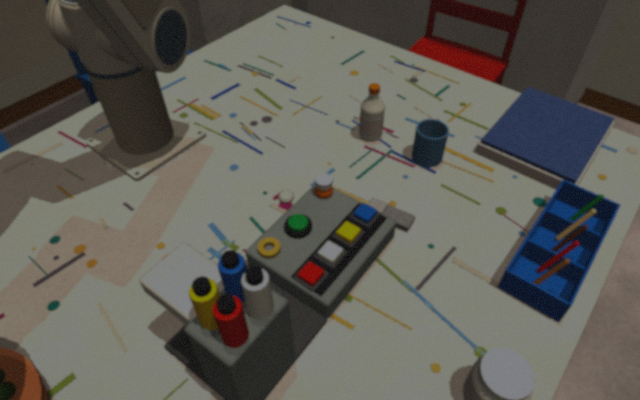

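View pics/top0.png

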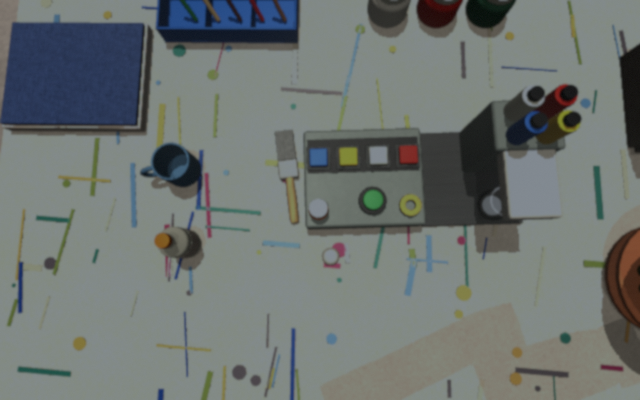

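The scene view shows the keys blue (365,213), yellow (349,232), white (330,252) and red (311,273), with the start button at (298,224). The top view has blue (318,157), yellow (348,156), white (378,155), red (409,154), start (373,200), pot (318,208), lid (411,205) and the tower around (530,115).

```bash
cat > m.py <<'E'
from h import *
from scipy.spatial.transform import Rotation as Ro
def blob(hsv,lo,hi,seed,w=14):
    m=cv2.inRange(hsv,lo,hi); n,l,s,c=cv2.connectedComponentsWithStats(m)
    b=[i for i in range(1,n) if s[i,4]>25 and np.hypot(*(c[i]-seed))<w]
    i=max(b,key=lambda i:s[i,4]); return c[i],s[i,4]
rng={"blue":((100,130,60),(125,255,255)),"yellow":((22,130,90),(36,255,255)),"red":((0,150,90),(8,255,255)),"start":((50,120,60),(80,255,255))}
seeds={"scene":dict(blue=(365,213),yellow=(349,232),red=(311,273),start=(298,224)),"top":dict(blue=(318,157),yellow=(348,156),red=(409,154),start=(373,200))}
def measure():
    D={n:cam(n) for n in seeds}; P={}
    for k,(lo,hi) in rng.items():
        uv={}
        for n in seeds:
            try: uv[n]=blob(cv2.cvtColor(D[n][0]["color"],cv2.COLOR_BGR2HSV),lo,hi,np.array(seeds[n][k]))
            except ValueError: print(k,"not seen in",n)
        if len(uv)<2: continue
        Pm=[D[n][1]@np.c_[D[n][2],D[n][3]] for n in uv]
        X=cv2.triangulatePoints(*Pm,*[np.array(uv[n][0]).reshape(2,1) for n in uv]).ravel(); P[k]=X[:3]/X[3]
        print(k,P[k].round(1),"depth",[bydepth(*uv[n][0],D[n][0],*D[n][1:]).round(0).tolist() for n in uv],[(uv[n][0].round(1).tolist(),int(uv[n][1])) for n in uv])
    return D,P
E
python3 - <<'E'
from m import *
D,P=measure()
v=P["blue"]-P["red"]; print("pitch",np.linalg.norm(v)/3,"yaw deg",np.degrees(np.arctan2(-v[0],v[1])))
o=sensors.get_obs(); print(Ro.from_rotvec(o["orientation"]).as_matrix().round(3))
for n,pts in dict(top=dict(deckTL=(312,140),deckmid=(340,185),towertop=(492,110),cartblk=(535,97),cartY=(570,120),bottle=(163,241),pot=(318,208),cup=(491,203),potplant=(630,270),white=(378,155))).items():
    for k,p in pts.items(): print(k,bydepth(*p,D[n][0],*D[n][1:]).round(0))
E
```

```text
blue [612.1  98.5  65. ] depth [[615.0, 94.0, 71.0], [610.0, 98.0, 73.0]] [([364.7, 212.0], 246), ([318.0, 157.0], 286)]
yellow [614.8  38.8  65.5] depth [[617.0, 36.0, 70.0], [614.0, 39.0, 69.0]] [([348.2, 230.5], 278), ([347.9, 156.0], 290)]
red [619.6 -81.4  66.7] depth [[621.0, -83.0, 70.0], [619.0, -81.0, 70.0]] [([310.5, 272.3], 321), ([408.2, 154.1], 292)]
start [526.5  -9.7  72.5] depth [[530.0, -13.0, 79.0], [525.0, -10.0, 76.0]] [([297.6, 221.5], 245), ([372.8, 199.5], 286)]
pitch 60.03055088605789 yaw deg 2.4012099101011657
[[ 0.938  0.346 -0.   ]
 [ 0.346 -0.938  0.001]
 [-0.    -0.001 -1.   ]]
deckTL [649. 111.  58.]
deckmid [557.  54.  58.]
towertop [ 665. -201.  198.]
cartblk [ 654. -231.  288.]
cartY [ 619. -281.  286.]
bottle [437. 370. 150.]
pot [505.  97.  96.]
cup [ 520. -234.   88.]
potplant [ 397. -503.   63.]
white [617. -22.  66.]
```

Emit:
servo_tool:
  steps:
    - [[0,0,0.035],[0,0,-2.2],-1]
    - [[0,0,0.035],[0,0,-2.2],-1]
    - [[0,0,0.035],[0,0,-2.2],-1]
    - [[0,0,0.035],[0,0,-2.2],-1]
    - [[0.02,0.031,0],[0,0,-2.2],-1]
    - [[0.02,0.031,0],[0,0,-2.2],-1]
    - [[0.02,0.031,0],[0,0,-2.2],-1]
    - [[0.02,0.031,0],[0,0,-2.4],-1]

```text
t: 0.87
ee_pos: [296.3, -461.1, 362.7]
orientation: [3.141, 0.062, 0.0]
ft_force: [0.9, -0.3, -0.2]
width: 38.0
grasp_force: 0.0
```

Emit:
servo_tool:
  steps:
    - [[0.02,0.031,0],[0,0,0],-1]
    - [[0.02,0.031,0],[0,0,0],-1]
    - [[0.02,0.031,0],[0,0,0],-1]
    - [[0.02,0.031,0],[0,0,0],-1]
    - [[0.02,0.031,0],[0,0,0],-1]
    - [[0.02,0.031,0],[0,0,0],-1]
    - [[0.02,0.031,0],[0,0,0],-1]
    - [[0.02,0.031,0],[0,0,0],-1]

```text
t: 1.53
ee_pos: [456.5, -212.8, 362.7]
orientation: [3.141, 0.066, 0.0]
ft_force: [0.6, 0.1, -0.1]
width: 0.3
grasp_force: 0.0
```

Emit:
servo_tool:
  steps:
    - [[0.02,0.032,0],[0,0,0],-1]
    - [[0.02,0.032,0],[0,0,0],-1]
    - [[0.02,0.032,0],[0,0,0],-1]
    - [[0.02,0.032,0],[0,0,0],-1]
    - [[0.02,0.032,-0.015],[0,0,0],-1]
    - [[0.02,0.032,-0.02],[0,0,0],-1]
    - [[0.02,0.032,-0.02],[0,0,0],-1]
    - [[0.02,0.028,-0.02],[0,0,0],-1]

```text
t: 2.2
ee_pos: [615.6, 38.1, 287.9]
orientation: [-3.141, -0.067, -0.001]
ft_force: [1.1, -0.8, 0.2]
width: 0.8
grasp_force: 0.0
```

Emit:
servo_tool:
  steps:
    - [[0,0,-0.03],[0,0,0],-1]
    - [[0,0,-0.03],[0,0,0],-1]
    - [[0,0,-0.03],[0,0,0],-1]
    - [[0,0,-0.03],[0,0,0],-1]
    - [[0,0,-0.03],[0,0,0],-1]
    - [[0,0,-0.025],[0,0,0],-1]
    - [[0,0,-0.015],[0,0,0],-1]
    - [[0,0,-0.005],[0,0,0],-1]

```text
t: 2.87
ee_pos: [612.9, 35.9, 90.4]
orientation: [3.141, 0.066, -0.008]
ft_force: [-0.3, 0.6, 0.0]
width: 0.4
grasp_force: 0.0
```

```bash
python3 - <<'E'
from h import *
d,K,R,t=cam("scene"); c=d["color"][130:330,220:470]; cv2.imwrite("pics/s1.png",cv2.resize(c,None,fx=3,fy=3,interpolation=cv2.INTER_CUBIC))
o=sensors.get_obs(); p=K@(R@o["ee_pos"]+t); print(o["ee_pos"],o["ft_force"],p[:2]/p[2],(p[:2]/p[2]-[220,130])*3)
E
```

```text
[613.35460802  35.87236176  91.06768987] [-0.07460413 -0.7555726   0.47373266] [346.8595758  222.73702025] [380.57872739 278.21106074]
```

View pics/s1.png

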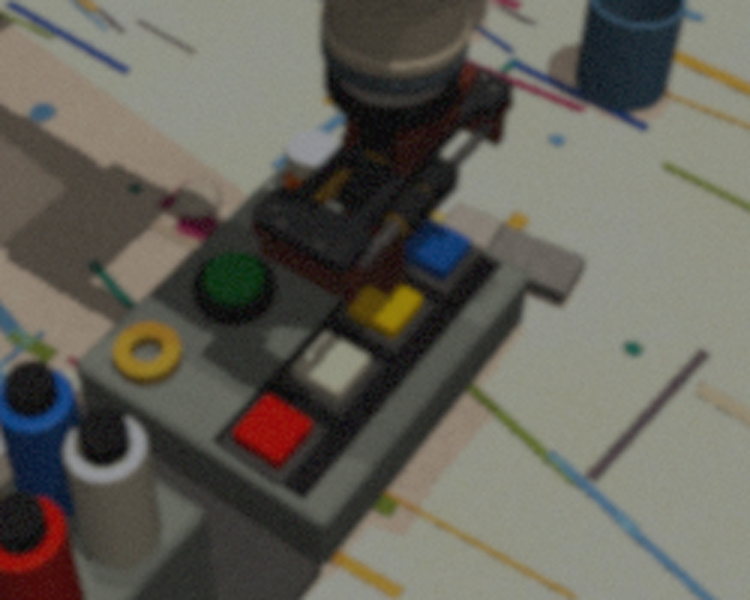

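The fingertips (crop 381,278) hang just above the yellow key (crop 388,308); pot, lid and button are clear. I'll press now.

Emit:
servo_tool:
  steps:
    - [[0.0015,0.003,-0.004],[0,0,0],-1]
    - [[0,0,-0.004],[0,0,0],-1]
    - [[0,0,-0.004],[0,0,0],-1]
    - [[0,0,-0.004],[0,0,0],-1]
    - [[0,0,-0.004],[0,0,0],-1]
    - [[0,0,-0.003],[0,0,0],-1]
    - [[0,0,-0.003],[0,0,0],-1]
    - [[0,0,-0.002],[0,0,0],-1]

```text
t: 3.58
ee_pos: [616.6, 38.9, 65.7]
orientation: [-3.141, -0.066, -0.0]
ft_force: [-1.3, 0.3, 3.8]
width: 0.4
grasp_force: 1.9
```

Emit:
servo_tool:
  steps:
    - [[0,0,-0.001],[0,0,0],-1]
    - [[0,0,-0.001],[0,0,0],-1]
    - [[0,0,-0.001],[0,0,0],-1]
    - [[0,0,0],[0,0,0],-1]
    - [[0,0,-0.0005],[0,0,0],-1]
    - [[0,0,0],[0,0,0],-1]
    - [[0,0,0],[0,0,0],-1]
    - [[0,0,0],[0,0,0],-1]

```text
t: 4.25
ee_pos: [616.7, 38.9, 63.3]
orientation: [-3.141, -0.066, -0.001]
ft_force: [-5.0, 0.2, 12.1]
width: 0.3
grasp_force: 5.9
```

Emit:
servo_tool:
  steps:
    - [[0,0,-0.001],[0,0,0],-1]
    - [[0,0,0],[0,0,0],-1]
    - [[0,0,0.02],[0,0,0],-1]
    - [[0,0,0.02],[0,0,0],-1]
    - [[-0.001,0.02,0],[0,0,0],-1]
    - [[-0.001,0.02,0],[0,0,0],-1]
    - [[-0.001,0.02,0],[0,0,0],-1]
    - [[0,0,0],[0,0,0],-1]

```text
t: 4.92
ee_pos: [613.4, 101.6, 101.1]
orientation: [-3.14, -0.069, -0.001]
ft_force: [0.8, 0.3, -0.1]
width: 0.2
grasp_force: 0.0
```

```bash
python3 - <<'E'
from h import *
d,K,R,t=cam("scene"); c=d["color"][130:330,220:470]; cv2.imwrite("pics/s2.png",cv2.resize(c,None,fx=3,fy=3,interpolation=cv2.INTER_CUBIC))
o=sensors.get_obs(); print(o["ee_pos"],o["ft_force"])
for k,p in dict(yellow=(353,231),white=(331,253),red=(310,272)).items(): print(k,bydepth(*p,d,K,R,t).round(1))
E
```

```text
[613.33529355 100.28549724 101.00828873] [ 0.51846341 -1.09968722 -0.25565157]
yellow [622.2  45.5  63.4]
white [624.5 -27.2  71.2]
red [621.3 -83.9  72.3]
```

View pics/s2.png

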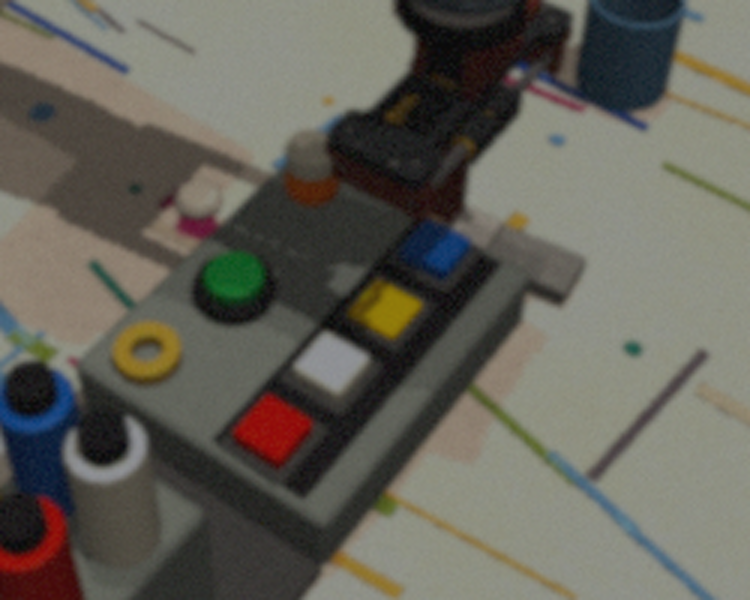

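The yellow key (crop 385,308) now sits flush at 63 mm, against 71–72 mm for white and red. The tool is above the blue key (crop 435,250). Pressing blue next.

Emit:
servo_tool:
  steps:
    - [[-0.001,-0.002,-0.01],[0,0,0],-1]
    - [[0,0,-0.01],[0,0,0],-1]
    - [[0,0,-0.007],[0,0,0],-1]
    - [[0,0,-0.003],[0,0,0],-1]
    - [[0,0,-0.003],[0,0,0],-1]
    - [[0,0,-0.003],[0,0,0],-1]
    - [[0,0,-0.002],[0,0,0],-1]
    - [[0,0,0],[0,0,0],-1]

```text
t: 5.63
ee_pos: [612.4, 96.6, 63.4]
orientation: [3.141, 0.066, -0.001]
ft_force: [-1.6, -2.1, 1.5]
width: 0.7
grasp_force: 1.2
```

Emit:
servo_tool:
  steps:
    - [[0,0,-0.001],[0,0,0],-1]
    - [[0,0,-0.001],[0,0,0],-1]
    - [[0,0,-0.0005],[0,0,0],-1]
    - [[0,0,0],[0,0,0],-1]
    - [[0,0,0],[0,0,0],-1]
    - [[0,0,0],[0,0,0],-1]
    - [[0,0,0],[0,0,0],-1]
    - [[0,0,0],[0,0,0],-1]

```text
t: 6.3
ee_pos: [612.6, 96.6, 63.1]
orientation: [3.141, 0.066, 0.001]
ft_force: [-8.5, -3.8, 23.0]
width: 0.4
grasp_force: 11.6
```

Emit:
servo_tool:
  steps:
    - [[0,0,0.03],[0,0,0],-1]
    - [[0,0,0.03],[0,0,0],-1]
    - [[-0.01,-0.02,0],[0,0,0],-1]
    - [[-0.02,-0.025,0],[0,0,0],-1]
    - [[-0.02,-0.025,0],[0,0,0],-1]
    - [[-0.02,-0.022,0],[0,0,0],-1]
    - [[-0.016,-0.015,0],[0,0,0],-1]
    - [[0,0,0],[0,0,0],-1]

```text
t: 6.97
ee_pos: [523.4, -12.0, 120.4]
orientation: [3.141, 0.063, -0.004]
ft_force: [-1.1, -0.3, -0.4]
width: 0.5
grasp_force: 0.0
```

```bash
python3 - <<'E'
from h import *
d,K,R,t=cam("scene"); c=d["color"][130:330,220:470]; cv2.imwrite("pics/s3.png",cv2.resize(c,None,fx=3,fy=3,interpolation=cv2.INTER_CUBIC))
o=sensors.get_obs(); print(o["ee_pos"],o["ft_force"])
for k,p in dict(blue=(365,213),yellow=(349,232),white=(331,253),red=(310,272),start=(300,221)).items(): print(k,bydepth(*p,d,K,R,t).round(1))
E
```

```text
[525.49061056 -11.0359456  120.73700802] [1.28248223 0.93935909 1.56509713]
blue [614.2  97.1  64.6]
yellow [616.3  40.3  60.7]
white [624.6 -27.3  71.4]
red [621.  -83.6  71.5]
start [533.5  -9.2  79.1]
```

View pics/s3.png

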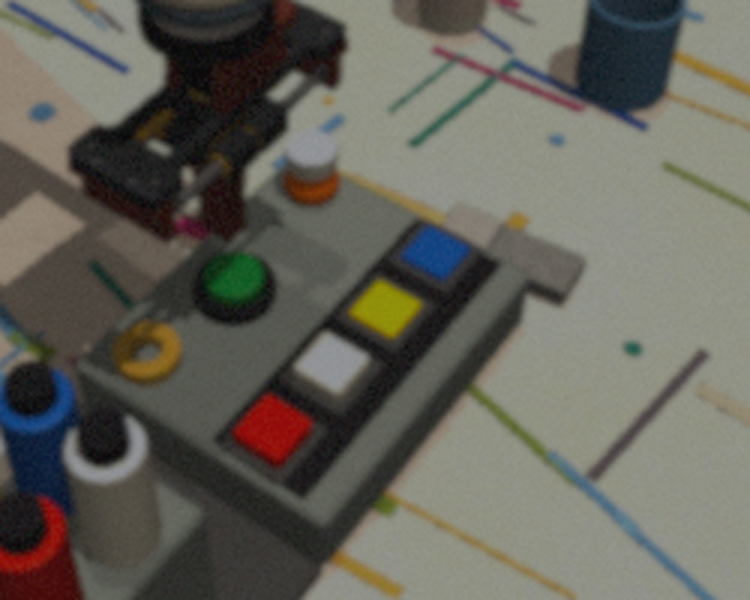

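Blue (435,250) and yellow (385,308) are both down at about 63 mm; white and red are up, and pot and lid haven't moved. The tool is over the green button (crop 235,280).

Emit:
servo_tool:
  steps:
    - [[0.001,0.001,-0.012],[0,0,0],-1]
    - [[0,0,-0.012],[0,0,0],-1]
    - [[0,0,-0.01],[0,0,0],-1]
    - [[0,0,-0.004],[0,0,0],-1]
    - [[0,0,-0.003],[0,0,0],-1]
    - [[0,0,-0.003],[0,0,0],-1]
    - [[0,0,0],[0,0,0],-1]
    - [[0,0,0],[0,0,0],-1]

```text
t: 7.68
ee_pos: [527.7, -8.8, 76.8]
orientation: [-3.141, -0.066, -0.0]
ft_force: [-0.4, 0.5, 1.5]
width: 0.6
grasp_force: 0.8
```

Emit:
servo_tool:
  steps:
    - [[0,0,-0.002],[0,0,0],-1]
    - [[0,0,-0.002],[0,0,0],-1]
    - [[0,0,-0.001],[0,0,0],-1]
    - [[0,0,-0.001],[0,0,0],-1]
    - [[0,0,-0.001],[0,0,0],-1]
    - [[0,0,0],[0,0,0],-1]
    - [[0,0,0],[0,0,0],-1]
    - [[0,0,0],[0,0,0],-1]

```text
t: 8.35
ee_pos: [528.0, -8.9, 71.1]
orientation: [-3.141, -0.066, -0.002]
ft_force: [-5.0, 2.7, 17.1]
width: 0.6
grasp_force: 8.9
```

Emit:
servo_tool:
  steps:
    - [[0,0,-0.0005],[0,0,0],-1]
    - [[0,0,0],[0,0,0],-1]
    - [[0,0,0.01],[0,0,0],-1]
    - [[0,0,0.02],[0,0,0],-1]
    - [[0,0,0.03],[0,0,0],-1]
    - [[0,0,0.03],[0,0,0],-1]
    - [[0,0,0.03],[0,0,0],-1]
    - [[0,0,0.02],[0,0,0],-1]

```text
t: 9.02
ee_pos: [528.2, -9.4, 211.7]
orientation: [3.14, 0.066, 0.004]
ft_force: [0.8, -0.4, -0.8]
width: 0.2
grasp_force: 0.0
```

Emit:
servo_tool:
  steps:
    - [[0,0,0.03],[0,0,0],-1]
    - [[-0.02,0,0.02],[0,0,0],-1]
    - [[-0.02,0,0],[0,0,0],-1]
    - [[-0.02,0,0],[0,0,0],-1]
    - [[-0.01,0,0],[0,0,0],-1]
    - [[0,0,0],[0,0,0],-1]
    - [[0,0,0],[0,0,0],-1]
    - [[0,0,0],[0,0,0],-1]

```text
t: 9.68
ee_pos: [458.5, -9.1, 259.2]
orientation: [3.141, 0.066, 0.001]
ft_force: [0.5, -1.0, -0.4]
width: 0.3
grasp_force: 0.0
```

```bash
python3 - <<'E'
from h import *
d,K,R,t=cam("scene"); c=d["color"][100:330,220:470]; cv2.imwrite("pics/s4.png",cv2.resize(c,None,fx=2.5,fy=2.5,interpolation=cv2.INTER_CUBIC))
o=sensors.get_obs(); print(o["ee_pos"],o["ft_force"],o["t"])
for k,p in dict(blue=(365,213),yellow=(349,232),white=(331,253),red=(310,272),start=(300,221)).items(): print(k,np.median([bydepth(p[0]+i,p[1]+j,d,K,R,t)[2] for i in range(-3,4) for j in range(-3,4)]).round(1))
E
```

```text
[458.56788915  -9.14482966 259.0882083 ] [-0.04547224 -0.41610511 -0.01775123] 9.7333
blue 62.8
yellow 63.1
white 70.3
red 71.1
start 76.9
```

View pics/s4.png

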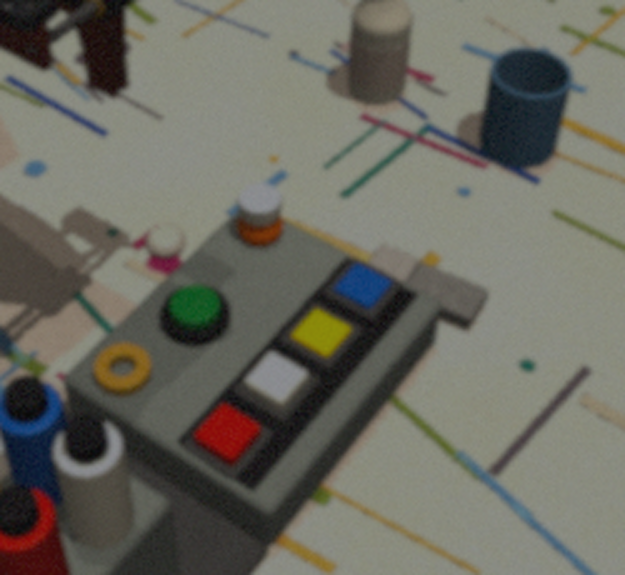

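The picture shows blue (362,285) and yellow (322,332) down at 63 mm, white (278,377) and red (228,432) up at 70–71 mm, and the start button (195,310) sprung back to 77 mm. Nothing else has moved and the tool is clear.

```bash
python3 -c "
from workcell import close_job
print(close_job())"
```

```text
the job is handed in; nothing more can be done
None
```

Job handed in at about 9.7 s: the yellow key and then the blue key are fully down, the green start button was pressed to its stop and sprang back, red and white are still up, and nothing else in view was moved.

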